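# Pack the distillate jar and hasp the case shut

## Robot

A 6-joint arm with a two-finger parallel gripper is mounted at the origin on the work surface. World frame = base frame: x ahead of the robot, y to its left, z up, the work surface at z = 0. Lengths are in m, angles in rad, forces in N, time in s.
With the tool pointing down it reaches from about 0.35 to 0.85 m from the base axis. Payload 8.1 kg.
Tool frame: the origin (TCP) lies midway between the tips of the shut fingers; the grasp point (between the pads) lies robot.grasp_offset behind it (robot.grasp_offset is the distance from the TCP to the grasp point, in m); z points along the fingers, y is the line along which they close (so a half turn about z gives the same grasp; the last joint's range is limited). The gripper opens to 85 mm and grips with 20 to 120 N. Pads are 22 mm wide; open, the fingers measure 114 mm over their backs; the gripper's body (76 mm by 85 mm) begins 54 mm behind the grasp point. The pads swing forward as they close: fully open they stand 13 mm farther back than shut.
Start: joints at [1.168, 0.13, 1.488, -0, 1.523, -0.085], TCP at [0.187, 0.57, 0.231] pointing down, gripper open.
Joint ranges: [-2.96, 2.96], [-0.89, 2.26], [0.02, 2.5], [-1.34, 4.48], [0, 2.73], [-2.66, 2.66]. Speed limits (rad/s): [2.39, 2.39, 2.79, 3.14, 3.14, 3.14].

## Interface

Orientations are given as a rotation vector (axis times angle).
In Python, from plant import readout, cams, robot gives the robot as it stands. The module is installed in compiled form; this text tells all that it offers.
- The arm moves only by the tool move_arm, never from a script. Its argument "series" is a list of rows, each a list of 6 numbers: the shift along the tool's x, y, z each as a share of 25 mm, from -1 to 1, then the turn, a rotation vector about the tool's x, y, z each as a share of 6 degrees, from -1 to 1. In form: [[dx, dy, dz, wx, wy, wz], ...]. A call has 1 to 5 rows; each row shifts and turns the commanded pose from where the row before left it, along the tool's axes as they then stand; what a row does not reach is not made up. A row lasts 1/12 s, in which the tool goes at most 41.7 mm and 7.16 degrees, less where a joint would pass 70% of its speed; a pose out of reach is approached as far as the arm can. A call with a number of a shift or a turn outside -1 to 1 is refused whole. A call with a gripper value outside its range is refused whole. "hand" is the closure, from 0 (fully open) to 1 (shut), set as the call begins (left out, the last holds). The fingers move at their own pace and stop on an object; "force" is the grip in N (left out, the last holds). Time passes only in rows, so rows that do not move let the fingers close. It gives the time, the measured TCP pose, the force, the opening and the grip force at its end, in the units of the state.
- readout.get_state(): the state, without advancing time (a new reading comes with each control period).
- cams.get_image(name): name is "side" or "top" or "wrist"; returns a dict with "frame" (400x640x3 uint8, red, green, blue), "fovy" (degrees; the focal length in pixels is half the picture's height over the tangent of half this angle, whatever the lens; pixels are square), "cx", "cy" (the principal point, pixels), "eye" and "attitude" of the camera in the world; the wrist camera has in their place "hand_eye" (4x4, takes a point from camera to tool coordinates, whose origin is the TCP and whose axes are the flange's). Camera axes: x right, y down, z forward; pixel columns grow to the right and rows downward; lengths in m; the calibration is good to about 2 mm. A picture is of the moment at which its call begins: read the wrist's pose just before it. There is no depth.
- robot.sign_off(): hands the job in; it is judged then, once.
The state is a dict: "clock": time; "qpos": joint angles; "qd": joint speeds; "tau": joint torques, N m; "tcp_pos": TCP position; "eef_rot": TCP orientation; "force": force on the tool from outside, world axes, zero at the start; "moment": the same for the moment, N m; "finger_gap": finger opening in m; "grasp_force": force on a finger pad.
Only numpy, scipy, OpenCV 4.12 (cv2) and the standard library are available. Lean on these libraries where they do the work, as an engineer would, in place of code of your own. Each camera call takes 0.05 s, during which the arm holds its last target. There are 200 camera calls.

## Task

Pack the distillate for transport: lower the short capped glass jar into the open plywood case and stand it upright on the floor inside, without dropping it in. Then shut the lid fully, and after that swing the steel hasp over until it lies flat on the lid with the staple standing through its slot. Leave the bottle, the beaker and the small timer where they are.

Things in the scene. Friction and masses are not known exactly. Their poses are not given: they have to be found in the camera images.
- jar_mid (a point): centre, half-way up, of the jar to be packed: short round clear-glass jar with a white screw cap, 48 mm across, 68 mm high, about 0.13 kg, loose and upright on the counter; the only capped jar that short (the tall bottle and the open beaker stand near it, and the three may change places). z is up along the jar.
- case: plywood case fixed to the counter, 210 mm (its x) by 260 mm (its y), 108 mm high shut; origin at the centre of its underside, z up, x from the hasp side (front) to the lid hinge (back). On top at the front a fixed ledge, x -105 to -55 mm, top z 108 mm; behind it the compartment: x -45 to 97, y -122 to 122, floor z 10, rim z 100 mm.
- case_floor (a point): point on the case's inner floor in the middle of the compartment (case frame 26, 0, 10 mm); axes as the case's.
- lid (a joint): lid angle, rad: 0 shut, grows as it opens, limit 1.95; starts open, 1.65 to 1.85. The lid is a plywood board 8 mm thick, 157 mm deep, 260 mm wide, 0.45 kg. Its hinge is stiff: it stays where it is left, and 5 to 10 N near the free edge moves it. Shut, its upper face is at z 108 mm.
- lid_edge (a point): middle of the lid's free edge, 158 mm from the hinge line, half-way through the board; moves with the lid.
- hasp (a joint): hasp angle, rad: 0 flat on the lid with the staple through its slot, 1.57 straight up, grows as it is thrown back to the case's front, limit 2.9; starts at 1.9 to 2.6. Flat steel plate 40 mm wide, 4 mm thick, 95 mm long from its hinge, slot 12 x 24 mm centred 50 mm from the hinge, small lip at the end. Slightly stiff hinge (about 1 N at the end): stays at any angle.
- hasp_grip (a point): point on the hasp's middle line, 76 mm from its hinge line, between slot and lip, half-way through the plate; the plate is 40 mm wide here (along the case's y axis) and can be taken by its side edges or pushed. Moves with the hasp; its x axis points from the hinge to the free end.
- tall_bottle: bystander: clear plastic bottle with white cap, 58 mm across, 190 mm high; origin at the centre of its underside.
- beaker: bystander: open glass beaker, 62 mm across, 85 mm high, no cap; origin at the centre of its underside.
- timer: bystander: small white kitchen timer 50 x 70 x 22 mm lying flat; origin at the centre of its underside.
- lid_hinge (a point): middle of the lid's hinge line, fixed on the case at case x 105, y 0, z 104 mm, half-way through the board's thickness; the line runs along the case's y axis.
- staple (a point): foot of the wire staple on the lid's outer face, 117 mm from the hinge line, in the middle of the lid's width: 17 mm wide (along the case's y), 5 mm thick, 15 mm high; moves with the lid. With the lid shut it stands up at case x -12, y 0.
- hasp_hinge (a point): middle of the hasp's hinge line, fixed on the ledge at case x -62, y 0, z 114 mm; the line runs along the case's y axis. The hasp's free end swings up and over on a 95 mm radius about it.
Things that resemble listed ones, but are neither listed nor needed, are in the scene too. What is shaped like the part that bears jar_mid but blue, orange or turquoise is not meant.

How it is judged:
By the outcome, as a careful person would: the job done as asked, in the order asked, and still so for the second after the job is handed in, with the robot touching nothing.
It also fails if it takes over 72 s, if anything falls off the work surface, if the arm or the gripper's body presses on something with over 40 N, if the wrist force passes 120 N, or if a joint passes its speed limit or range.

## Working session

There is one attempt and no reset: what is moved stays moved. The work goes in short steps, Python scripts to look and compute and a tool call to move; the robot and the scene stay as the last step left them, time stands still between calls to the robot, and variables do not carry over. Pictures are saved under pics/ and viewed, at most 10 in all, crops included, and the job is handed in when it is done.

Besides the shell and the picture viewer there is one more tool, called after "Request:" as name(argument=value, ...) on one line, values as JSON. move_arm: Moves the arm, as the interface text tells. Shift numbers are shares of 25 mm and turn numbers shares of 6 degrees, none past 1 either way. Its arguments: {"type":"object","properties":{"series":{"type":"array","items":{"type":"array","items":{"type":"number","minimum":-1,"maximum":1}}},"hand":{"type":"number"},"force":{"type":"number"}},"required":["series"]}

```bash
mkdir -p pics
python3 - <<'E'
from plant import readout,cams,robot
import cv2,numpy as np,json
s=readout.get_state();print(s)
print(robot.grasp_offset)
out={}
for n in("side","top","wrist"):
    d=cams.get_image(n);f=d.pop("frame");print(n,d)
    cv2.imwrite(f"pics/{n}0.png",f[:,:,::-1])
E
```

```text
{'clock': 0.0, 'qpos': array([ 1.16758833e+00,  1.31187212e-01,  1.48926257e+00, -1.58613190e-05,
        1.52299511e+00, -8.54136765e-02]), 'qd': array([-0.00223741, -0.0003477 , -0.00112596, -0.0009498 ,  0.00066984,
       -0.00084929]), 'tau': array([ 2.15702428e-03, -5.69371819e+01, -5.00572193e+01,  3.23743125e-04,
        1.38233797e-02,  4.63595200e-05]), 'tcp_pos': array([0.18726161, 0.56945777, 0.23023805]), 'eef_rot': array([-4.97022318e-01, -3.10158781e+00,  2.82870810e-03]), 'force': array([ 0.31970938, -0.55651493,  1.09947395]), 'moment': array([-0.0118817 , -0.00031029,  0.04364583]), 'grasp_force': 0.0, 'finger_gap': 0.08565137052304675}
0.0187
side {'fovy': 46.55700051216502, 'cx': 314.10482409029095, 'cy': 197.66697779409608, 'eye': array([0.2926862 , 0.48407613, 0.82522244]), 'attitude': array([-0.75022236,  2.69298381, -0.99924651])}
top {'fovy': 44.868925569140046, 'cx': 317.88248333815835, 'cy': 198.037927160478, 'eye': array([ 0.45528219, -0.0617382 ,  1.21191029]), 'attitude': array([-2.14029746,  2.16311615, -0.11663199])}
wrist {'fovy': 69.10666501772732, 'cx': 316.8408292903723, 'cy': 199.16651020817056, 'hand_eye': array([[-2.22730354e-04, -9.52909478e-01, -3.03254806e-01,
         7.64174383e-02],
       [ 9.99999290e-01,  1.42819258e-04, -1.18324265e-03,
        -7.94389461e-04],
       [ 1.17083376e-03, -3.03254854e-01,  9.52908769e-01,
        -1.42464708e-01],
       [ 0.00000000e+00,  0.00000000e+00,  0.00000000e+00,
         1.00000000e+00]])}
```

View pics/side0.png

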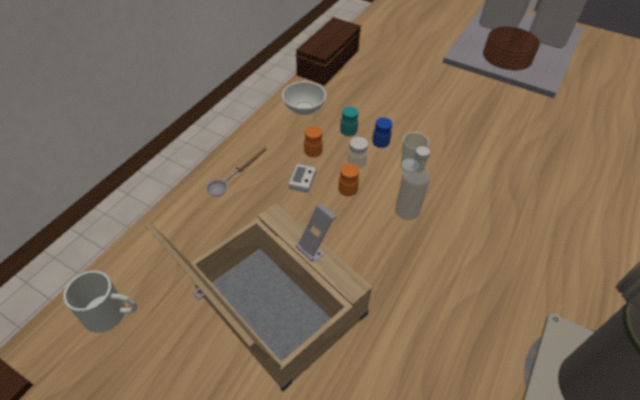

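View pics/top0.png

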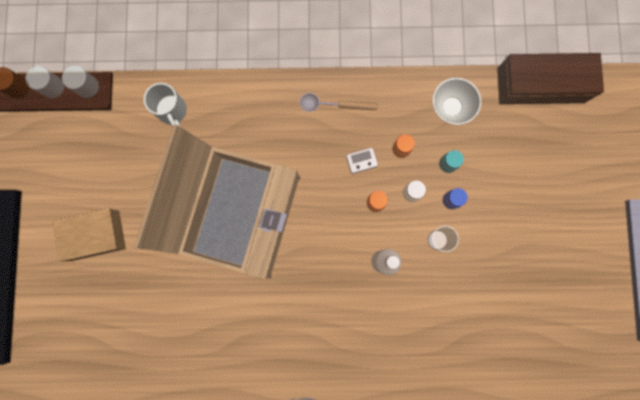

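```bash
cat > h.py <<'E'
import numpy as np,cv2,json
from scipy.spatial.transform import Rotation as R
from plant import readout,cams,robot
CAL={}
def cam(n):
    s=readout.get_state(); d=cams.get_image(n); f=200/np.tan(np.radians(d["fovy"]/2))
    if n=="wrist":
        T=np.eye(4);T[:3,:3]=R.from_rotvec(s["eef_rot"]).as_matrix();T[:3,3]=s["tcp_pos"];T=T@d["hand_eye"]
        r,e=T[:3,:3],T[:3,3]
    else: r,e=R.from_rotvec(d["attitude"]).as_matrix(),np.array(d["eye"])
    return d["frame"],(f,d["cx"],d["cy"],r,e)
def proj(c,P):
    f,cx,cy,r,e=c;p=(np.atleast_2d(P)-e)@r
    return np.c_[cx+f*p[:,0]/p[:,2],cy+f*p[:,1]/p[:,2]]
def back(c,uv,z):
    f,cx,cy,r,e=c;uv=np.atleast_2d(uv)
    d=np.c_[(uv[:,0]-cx)/f,(uv[:,1]-cy)/f,np.ones(len(uv))]@r.T
    return e+d*((z-e[2])/d[:,2])[:,None]
def caseT(x,y,yaw,P):
    c,s=np.cos(yaw),np.sin(yaw);P=np.atleast_2d(P)/1000.
    return np.c_[x+c*P[:,0]-s*P[:,1],y+s*P[:,0]+c*P[:,1],P[:,2]]
def hasp(th,r=76,y=0): return [-62+r*np.cos(th),y,114+r*np.sin(th)]
def lid(th,r=158,y=0,n=0): return [105-r*np.cos(th)+n*np.sin(th),y,104+r*np.sin(th)+n*np.cos(th)]
E
python3 - <<'E'
from h import *
f,c=cam("top")
g,c2=cam("side")
a=cv2.resize(f[110:290,130:310],None,fx=3.3,fy=3.3,interpolation=2)
cv2.imwrite("pics/a.png",a[:,:,::-1])
b=cv2.resize(g[195:395,140:380],None,fx=3,fy=3,interpolation=2)
cv2.imwrite("pics/b.png",b[:,:,::-1])
print(back(c,[[416,190]],.068),back(c2,[[359,145]],.068))
print("orange",back(c,[[404,144],[378,201],[454,159],[457,198]],.068),"bottle",back(c,[[393,262]],.19),"beaker",back(c,[[444,239]],.085))
E
```

```text
[[ 0.61251596 -0.27982327  0.068     ]] [[ 0.60972472 -0.27342044  0.068     ]]
orange [[ 0.72455766 -0.25487077  0.068     ]
 [ 0.58722513 -0.18899702  0.068     ]
 [ 0.68632552 -0.37307015  0.068     ]
 [ 0.59224691 -0.37602822  0.068     ]] bottle [[ 0.44465311 -0.20349468  0.19      ]] beaker [[ 0.49512535 -0.33718118  0.085     ]]
```

View pics/a.png

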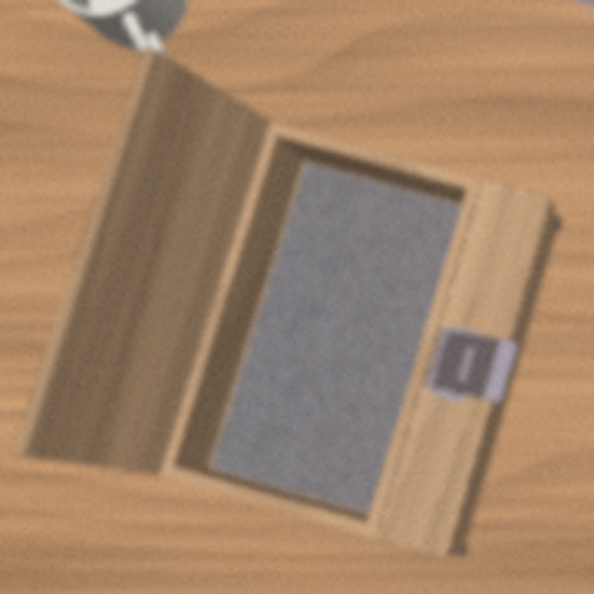

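View pics/b.png

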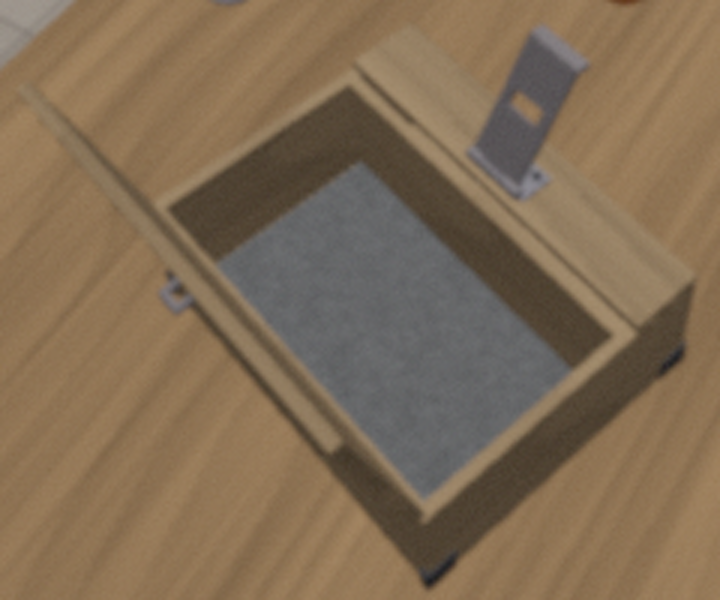

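Run:
```python
from h import *
from scipy.optimize import least_squares
_,c=cam("top");_,c2=cam("side")
def pts(lt,ht):
    T=[([-105,-130,108],550,192),([-105,130,108],450,556),([97,-122,10],303,163),([97,122,10],210,470),(lid(lt,158,-130),150,50),(lid(lt,158,130),22,455),(hasp(ht,50),465,365)]
    S=[([-45,-122,10],362,163),([-45,-122,100],350,85),([-45,122,100],612,338),([-105,130,108],693,277),([-105,-130,108],410,28),(hasp(ht,50),526,108),(lid(lt,158,-130),25,90)]
    return [p[0] for p in T],np.array([[130+p[1]/3.3,110+p[2]/3.3] for p in T]),[p[0] for p in S],np.array([[140+p[1]/3,195+p[2]/3] for p in S])
def res(q):
    a,ua,b,ub=pts(q[3],q[4])
    return np.r_[(proj(c,caseT(*q[:3],a))-ua).ravel(),(proj(c2,caseT(*q[:3],b))-ub).ravel()]
r=least_squares(res,[.55,.2,1.3,1.75,2.2],loss="soft_l1",x_scale=[.1,.1,.1,.1,.1])
print(r.x);print(res(r.x).reshape(-1,2).round(1))
q=r.x
for n,p in dict(floor=[26,0,10],lidedge=lid(q[3]),hgrip=hasp(q[4]),staple=lid(0,117,0,4)).items():print(n,caseT(*q[:3],p).round(4))
```

```text
[0.5613554  0.13972941 1.28828966 1.80303913 2.11823393]
[[-0.5  1.8]
 [-1.8  1.1]
 [-0.8 -0.4]
 [-1.5 -0.1]
 [-0.2 -0.2]
 [-1.3  1. ]
 [ 0.2 -0.1]
 [-1.  -0.4]
 [-0.5 -0.4]
 [ 0.9 -0.9]
 [ 1.6 -0.8]
 [ 0.2 -2.1]
 [-0.2 -0.1]
 [-0.1 -2.5]]
floor [[0.5686 0.1647 0.01  ]]
lidedge [[0.6008 0.2755 0.2578]]
hgrip [[0.533  0.0422 0.1789]]
staple [[0.558  0.1282 0.108 ]]
```

Request:
move_arm(series=[[0,0,-1,0,0,0],[0,0,-1,0,0,0],[0,0,-1,0,0,0],[0,0,-1,0,0,0]], hand=0, force=40)

```text
clock: 0.68
tcp_pos: [0.1874, 0.5698, 0.3323]
eef_rot: [-0.497, -3.102, 0.001]
force: [0.5, 0.2, 0.0]
finger_gap: 0.0856
grasp_force: 0.0
```

Request:
move_arm(series=[[-1,0,0,0,0,0.4],[-1,0,0,0,0,0.4],[-1,0,0,0,0,0.4],[-1,0,0,0,0,0.4],[-1,0,0,0,0,0.4]])

```text
clock: 1.1
tcp_pos: [0.3033, 0.5207, 0.3313]
eef_rot: [0.821, 3.032, 0.0]
force: [-0.6, 0.0, -0.4]
finger_gap: 0.0854
grasp_force: 0.0
```

Request:
move_arm(series=[[-1,0,0,0,0,0.4],[-1,0,0,0,0,0.4],[-1,0,0,0,0,0.4],[-1,0,0,0,0,0.4],[-1,0,0,0,0,0.4]])

```text
clock: 1.52
tcp_pos: [0.4055, 0.4488, 0.3312]
eef_rot: [-1.134, -2.93, 0.0]
force: [0.2, 0.0, -0.2]
finger_gap: 0.0852
grasp_force: 0.0
```

Request:
move_arm(series=[[-1,0,0,0,0,0.4],[-1,0,0,0,0,0.4],[-1,0,0,0,0,0.4],[-1,0,0,0,0,0.4],[-1,0,0,0,0,0.4]])

```text
clock: 1.93
tcp_pos: [0.4904, 0.3574, 0.3312]
eef_rot: [-1.434, -2.795, 0.0]
force: [-0.2, -0.2, -0.6]
finger_gap: 0.0854
grasp_force: 0.0
```

Request:
move_arm(series=[[-1,0,0,0,0,0.4],[-1,0,0,0,0,0.4],[-1,0,0,0,0,0.4],[-1,0,0,0,0,0.4],[-1,0,0,0,0,0.4]])

```text
clock: 2.35
tcp_pos: [0.5544, 0.2503, 0.3312]
eef_rot: [-1.719, -2.63, 0.0]
force: [0.9, 0.8, -0.3]
finger_gap: 0.0853
grasp_force: 0.0
```

Request:
move_arm(series=[[-1,0,0,0,0,0.4],[-1,0,0,0,0,0.4],[-1,0,0,0,0,0.4],[-1,0,0,0,0,0.4],[-1,0,0,0,0,0.4]])

```text
clock: 2.77
tcp_pos: [0.5948, 0.1322, 0.3312]
eef_rot: [-1.984, -2.436, 0.0]
force: [-0.4, -0.4, 0.3]
finger_gap: 0.0858
grasp_force: 0.0
```

Request:
move_arm(series=[[-1,0,0,0,0,0.4],[-1,0,0,0,0,0.4],[-1,0,0,0,0,0.4],[-1,0,0,0,0,0.4],[-1,0,0,0,0,0.4]])

```text
clock: 3.18
tcp_pos: [0.6097, 0.0083, 0.3312]
eef_rot: [-2.228, -2.215, 0.0]
force: [-0.2, -0.2, -0.2]
finger_gap: 0.0853
grasp_force: 0.0
```

Request:
move_arm(series=[[-1,0,0,0,0,0.4],[-1,0,0,0,0,0.4],[-1,0,0,0,0,0.4],[-1,0,0,0,0,0.4],[-1,0,0,0,0,0.4]])

```text
clock: 3.6
tcp_pos: [0.5986, -0.116, 0.3312]
eef_rot: [-2.447, -1.97, 0.0]
force: [0.2, -0.3, 0.1]
finger_gap: 0.0854
grasp_force: 0.0
```

```bash
cat >> h.py <<'E'
def togo(xyz,ydir_deg,down=True):
    "remaining shift in tool axes (units of 25 mm), turn (units of 6 deg) to tool pointing down with tool y at ydir"
    s=readout.get_state();M=R.from_rotvec(s["eef_rot"]).as_matrix()
    a=np.radians(ydir_deg);y=np.array([np.cos(a),np.sin(a),0]);z=np.array([0,0,-1.]);G=np.c_[np.cross(y,z),y,z]
    w=R.from_matrix(M.T@G).as_rotvec()
    print("t",s["clock"],"tcp",s["tcp_pos"].round(4),"gap",round(s["finger_gap"],4),"F",s["force"].round(1),"grip",s["grasp_force"])
    print("shift",(M.T@(np.array(xyz)-s["tcp_pos"])/.025).round(2),"turn",(np.degrees(w)/6).round(2))
E
python3 -c "
from h import *
togo([.611,-.277,.20],-16.2)
f,c=cam('wrist');cv2.imwrite('pics/w1.png',f[:,:,::-1])
print(proj(c,[[.611,-.277,.068]]))"
```

```text
t 3.6 tcp [ 0.5986 -0.116   0.3312] gap 0.0854 F [ 0.2 -0.3  0.1] grip 0.0
shift [-6.19  1.86  5.25] turn [-0.   -0.    0.65]
[[345.76786759 260.81754608]]
```

View pics/w1.png

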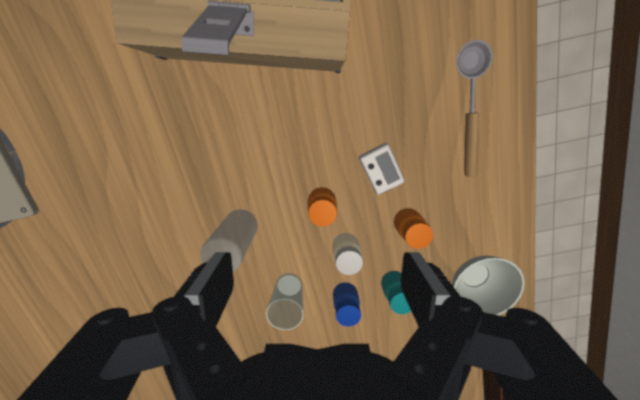

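Request:
move_arm(series=[[-1,0.3,0.6,0,0,0.1],[-1,0.3,0.6,0,0,0.1],[-1,0.3,0.6,0,0,0.1],[-1,0.3,0.6,0,0,0.1],[-1,0.3,0.6,0,0,0.1]])

```text
clock: 4.07
tcp_pos: [0.6063, -0.2461, 0.2556]
eef_rot: [2.496, 1.908, 0.0]
force: [0.6, -0.5, 0.8]
finger_gap: 0.0854
grasp_force: 0.0
```

Request:
move_arm(series=[[-0.8,0.4,1,0,0,0.15],[-0.4,0,1,0,0,0],[0,0,0,0,0,0]])

```text
clock: 4.32
tcp_pos: [0.6045, -0.2775, 0.1992]
eef_rot: [-2.506, -1.88, 0.007]
force: [-0.5, 1.2, -2.5]
finger_gap: 0.0857
grasp_force: 0.0
```

```bash
python3 -c "
from h import *
togo([.611,-.277,.019],-16.2)
f,c=cam('wrist');cv2.imwrite('pics/w2.png',f[:,:,::-1])
print(proj(c,[[.611,-.277,.068]]))
m=((f.min(2)>170)).astype('uint8');n,l,st,ce=cv2.connectedComponentsWithStats(m)
for i in range(1,n):
  if st[i,4]>150: print(st[i],ce[i].round(1),back(c,[st[i,:2]+st[i,2:4]/2],.068).round(4))
"
```

```text
t 4.3167 tcp [ 0.6045 -0.2775  0.1992] gap 0.0857 F [-0.5  1.2 -2.5] grip 0.0
shift [0.08 0.31 7.2 ] turn [-0.09 -0.01 -0.01]
[[323.18792059 186.72478541]]
[ 341   10   66   70 1078] [367.6  48. ] [[ 0.6862 -0.1697  0.068 ]]
[ 309  170   41   39 1292] [328.8 189.1] [[ 0.6162 -0.2814  0.068 ]]
[ 499  188   47   47 1092] [524.4 210. ] [[ 0.7946 -0.3566  0.068 ]]
```

View pics/w2.png

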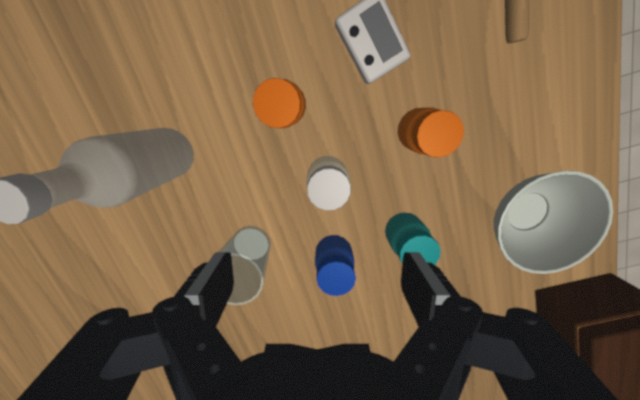

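Request:
move_arm(series=[[0,0.4,0.8,0,0,0],[0,0,1,0,0,0],[0,0,1,0,0,0],[0,0,1,0,0,0],[0,0,1,0,0,0]])

```text
clock: 4.78
tcp_pos: [0.6192, -0.2785, 0.0882]
eef_rot: [2.507, 1.888, 0.003]
force: [-0.2, 0.3, 0.2]
finger_gap: 0.0854
grasp_force: 0.0
```

Request:
move_arm(series=[[0,0,1,0,0,0],[0,0,0.8,0,0,0],[0,0,0.3,0,0,0],[0,0,0,0,0,0]])

```text
clock: 5.12
tcp_pos: [0.6171, -0.2778, 0.033]
eef_rot: [-2.508, -1.888, 0.001]
force: [-0.4, 0.6, -0.3]
finger_gap: 0.0857
grasp_force: 0.0
```

```bash
python3 -c "
from h import *
togo([.6145,-.28,.019],-16.2)"
```

```text
t 5.1167 tcp [ 0.6171 -0.2778  0.033 ] gap 0.0857 F [-0.4  0.6 -0.3] grip 0.0
shift [-0.11 -0.08  0.56] turn [-0.02 -0.01  0.03]
```

Request:
move_arm(series=[[-0.1,-0.08,0.3,0,0,0],[0,0,0.25,0,0,0],[0,0,0,0,0,0]])

```text
clock: 5.37
tcp_pos: [0.6151, -0.2813, 0.0204]
eef_rot: [2.51, 1.888, 0.0]
force: [-0.9, -0.9, -0.7]
finger_gap: 0.0856
grasp_force: 0.0
```

Request:
move_arm(series=[[0,0,0,0,0,0],[0,0,0,0,0,0],[0,0,0,0,0,0],[0,0,0,0,0,0],[0,0,0,0,0,0]], hand=1, force=30)

```text
clock: 5.78
tcp_pos: [0.6154, -0.2815, 0.021]
eef_rot: [2.51, 1.888, 0.001]
force: [-0.4, -0.7, 3.7]
finger_gap: 0.0462
grasp_force: 31.4
```

Request:
move_arm(series=[[0,0,0,0,0,0],[0,0,0,0,0,0],[0,0,0,0,0,0]])

```text
clock: 6.03
tcp_pos: [0.6154, -0.2815, 0.021]
eef_rot: [2.51, 1.888, 0.001]
force: [-2.2, 1.0, 5.8]
finger_gap: 0.0465
grasp_force: 31.5
```

Request:
move_arm(series=[[0,0,-0.3,0,0,0],[0,0,-0.7,0,0,0],[0,0,-1,0,0,0],[0,0,-1,0,0,0],[0,0,-1,0,0,0]])

```text
clock: 6.45
tcp_pos: [0.6143, -0.2808, 0.1207]
eef_rot: [-2.51, -1.888, 0.001]
force: [-0.1, 0.8, -0.9]
finger_gap: 0.0467
grasp_force: 31.2
```

Request:
move_arm(series=[[0,0,-1,0,0,0],[0,0,-1,0,0,0],[0,0,-1,0,0,0],[0,0,-1,0,0,0],[0,0,-1,0,0,0]])

```text
clock: 6.87
tcp_pos: [0.6145, -0.281, 0.2462]
eef_rot: [-2.51, -1.888, 0.0]
force: [-0.0, 0.2, -1.0]
finger_gap: 0.0464
grasp_force: 31.2
```

Request:
move_arm(series=[[0.3,-0.1,-0.7,0,0,0],[0.7,-0.3,-0.3,0,0,0],[1,-0.4,0,0,0,0],[1,-0.4,0,0,0,0],[1,-0.4,0,0,0,0]])

```text
clock: 7.28
tcp_pos: [0.6037, -0.1731, 0.2702]
eef_rot: [-2.511, -1.887, 0.0]
force: [0.3, 1.5, -0.9]
finger_gap: 0.0464
grasp_force: 31.2
```

Request:
move_arm(series=[[1,-0.4,0,0,0,0],[1,-0.4,0,0,0,0],[1,-0.4,0,0,0,0],[1,-0.4,0,0,0,0],[0.6,-0.2,0,0,0,0]])

```text
clock: 7.7
tcp_pos: [0.5921, -0.0483, 0.2701]
eef_rot: [-2.508, -1.89, -0.0]
force: [-0.8, 0.2, -0.5]
finger_gap: 0.0464
grasp_force: 31.2
```

```bash
python3 -c "
from h import *
togo([.5686,.1647,.271],-16.2)
f,c=cam('wrist');cv2.imwrite('pics/w3.png',f[:,:,::-1])
q=(.5614,.1397,1.2883)
L=[[-45,-122,100],[-45,122,100],[97,-122,100],[97,122,100],[-105,130,108],[-105,-130,108],hasp(2.118,50),hasp(2.118,95)]
print(proj(c,caseT(*q,L)).round(1))
"
```

```text
t 7.7 tcp [ 0.5921 -0.0483  0.2701] gap 0.0464 F [-0.8  0.2 -0.5] grip 31.185577923897654
shift [ 7.93 -3.26 -0.03] turn [-0.01 -0.01  0.03]
[[ 357.3   52.5]
 [ 106.5   51.8]
 [ 365.  -137.9]
 [  69.1 -138.8]
 [ 106.   116.1]
 [ 363.6  116.8]
 [ 217.4   97.1]
 [ 203.4  129.4]]
```

View pics/w3.png

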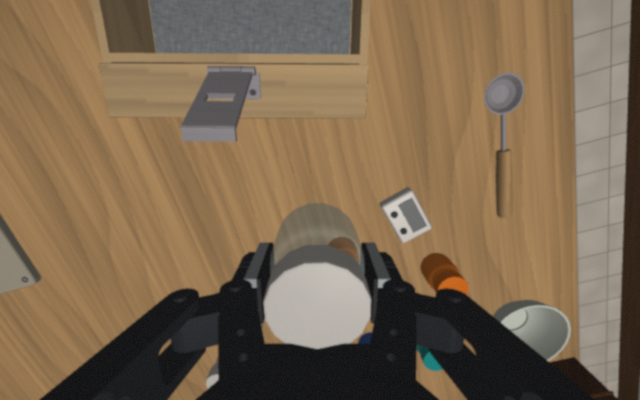

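Request:
move_arm(series=[[1,-0.45,0,0,0,0],[1,-0.45,0,0,0,0],[1,-0.45,0,0,0,0],[1,-0.45,0,0,0,0],[1,-0.45,0,0,0,0]])

```text
clock: 8.17
tcp_pos: [0.5729, 0.0856, 0.27]
eef_rot: [-2.511, -1.888, 0.001]
force: [0.7, 0.3, -1.2]
finger_gap: 0.0462
grasp_force: 31.2
```

Request:
move_arm(series=[[1,-0.45,0,0,0,0],[0.8,-0.35,0,0,0,0],[0.4,-0.2,0.2,0,0,0],[0,0,0.5,0,0,0],[0,0,0.5,0,0,0]])

```text
clock: 8.58
tcp_pos: [0.5649, 0.1443, 0.2393]
eef_rot: [2.509, 1.889, 0.001]
force: [1.0, -1.1, -1.7]
finger_gap: 0.0464
grasp_force: 31.2
```

```bash
python3 -c "
from h import *
togo(caseT(.5614,.1397,1.2883,[10,0,31])[0],-16.2)
f,c=cam('side');cv2.imwrite('pics/s1.png',f[:,:,::-1])
"
```

```text
t 8.5833 tcp [0.5649 0.1443 0.2393] gap 0.0464 F [ 1.  -1.1 -1.7] grip 31.215466547291726
shift [ 0.19 -0.09  8.33] turn [0.01 0.   0.03]
```

Request:
move_arm(series=[[0.2,-0.1,1,0,0,0],[0,0,1,0,0,0],[0,0,1,0,0,0],[0,0,1,0,0,0],[0,0,1,0,0,0]])

```text
clock: 9.05
tcp_pos: [0.5632, 0.148, 0.1127]
eef_rot: [-2.512, -1.886, 0.003]
force: [0.4, 0.1, -0.6]
finger_gap: 0.0465
grasp_force: 31.2
```

Request:
move_arm(series=[[0,0,1,0,0,0],[0,0,0.9,0,0,0],[0,0,0.6,0,0,0],[0,0,0.2,0,0,0],[0,0,0,0,0,0]])

```text
clock: 9.47
tcp_pos: [0.5619, 0.1482, 0.0449]
eef_rot: [-2.511, -1.885, 0.007]
force: [0.1, -0.9, -0.8]
finger_gap: 0.0466
grasp_force: 31.2
```

Request:
move_arm(series=[[0,0,0.08,0,0,0],[0,0,0.08,0,0,0],[0,0,0,0,0,0]])

```text
clock: 9.72
tcp_pos: [0.5646, 0.1498, 0.0446]
eef_rot: [2.51, 1.887, 0.003]
force: [-0.6, 0.7, -1.4]
finger_gap: 0.0467
grasp_force: 31.2
```

Request:
move_arm(series=[[0,0,0.1,0,0,0],[0,0,0.1,0,0,0],[0,0,0.1,0,0,0],[0,0,0,0,0,0]])

```text
clock: 10.05
tcp_pos: [0.5633, 0.1499, 0.0355]
eef_rot: [-2.51, -1.888, 0.001]
force: [-0.2, 0.4, -1.0]
finger_gap: 0.0465
grasp_force: 31.2
```

Request:
move_arm(series=[[0,0,0.06,0,0,0],[0,0,0.06,0,0,0],[0,0,0,0,0,0]])

```text
clock: 10.3
tcp_pos: [0.5635, 0.1499, 0.0327]
eef_rot: [-2.511, -1.888, 0.001]
force: [0.8, 0.3, -1.7]
finger_gap: 0.0464
grasp_force: 31.2
```

Request:
move_arm(series=[[0,0,0.05,0,0,0],[0,0,0,0,0,0]])

```text
clock: 10.47
tcp_pos: [0.5636, 0.1499, 0.0316]
eef_rot: [-2.511, -1.888, 0.0]
force: [0.1, 0.1, -1.5]
finger_gap: 0.0465
grasp_force: 31.2
```

Request:
move_arm(series=[[0,0,0.05,0,0,0],[0,0,0,0,0,0]])

```text
clock: 10.63
tcp_pos: [0.564, 0.15, 0.031]
eef_rot: [2.511, 1.888, 0.001]
force: [-1.3, -0.5, 4.0]
finger_gap: 0.0463
grasp_force: 31.6
```

Request:
move_arm(series=[[0,0,0,0,0,0],[0,0,0,0,0,0],[0,0,0,0,0,0],[0,0,0,0,0,0]], hand=0)

```text
clock: 10.97
tcp_pos: [0.5638, 0.1499, 0.0305]
eef_rot: [2.511, 1.888, 0.0]
force: [0.1, 0.4, -0.0]
finger_gap: 0.0852
grasp_force: 0.0
```

Request:
move_arm(series=[[0,0,-0.2,0,0,0],[0,0,-0.5,0,0,0],[0,0,-1,0,0,0],[0,0,-1,0,0,0],[0,0,-1,0,0,0]])

```text
clock: 11.38
tcp_pos: [0.5637, 0.1499, 0.1251]
eef_rot: [2.511, 1.888, 0.0]
force: [0.9, 0.4, -0.3]
finger_gap: 0.0852
grasp_force: 0.0
```

Request:
move_arm(series=[[0,0,-1,0,0,0],[0,0,-1,0,0,0],[0,0,-1,0,0,0],[0,0,-1,0,0,0],[0,0,-1,0,0,0]])

```text
clock: 11.8
tcp_pos: [0.5637, 0.1499, 0.2509]
eef_rot: [2.51, 1.888, 0.002]
force: [-0.3, -0.2, -0.1]
finger_gap: 0.0854
grasp_force: 0.0
```

Request:
move_arm(series=[[0,0,-1,0,0,0],[0,0,-1,0,0,0],[0,0,-1,0,0,0],[0,0,-0.5,0,0,0],[0,0,0,0,0,0]], hand=1)

```text
clock: 12.22
tcp_pos: [0.565, 0.1502, 0.3407]
eef_rot: [2.508, 1.886, 0.01]
force: [0.9, 0.3, 0.4]
finger_gap: 0.0252
grasp_force: 0.0
```

Run:
```python
from h import *
q=(.5614,.1397,1.2883)
togo(caseT(*q,[185,60,320])[0],-16.2)
f,c=cam('top');cv2.imwrite('pics/t2.png',cv2.resize(f[110:290,130:310],None,fx=3.3,fy=3.3,interpolation=2)[:,:,::-1])
f,c=cam('wrist');cv2.imwrite('pics/w4.png',f[:,:,::-1])
L=[lid(1.803,158,-130),lid(1.803,158,130),hasp(2.118,95)]
print(proj(c,caseT(*q,L)).round(1))
```

```text
t 12.2167 tcp [0.565  0.1502 0.3407] gap 0.0252 F [0.9 0.3 0.4] grip 0.0
shift [ 6.96 -2.42  0.83] turn [ 0.06 -0.03  0.02]
[[507.1  23.3]
 [121.5  22.3]
 [315.2 289.4]]
```

View pics/w4.png

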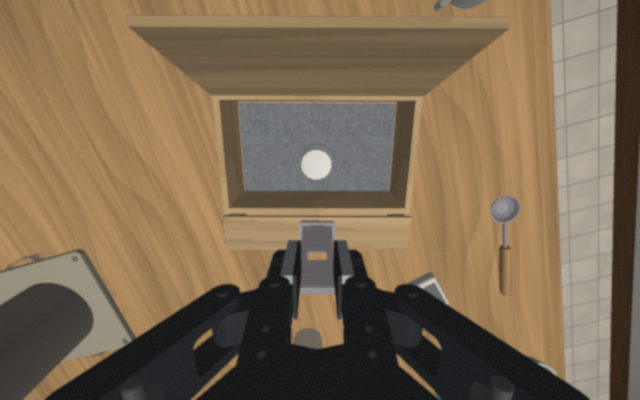

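Request:
move_arm(series=[[1,-0.35,0,0,0,0],[1,-0.35,0,0,0,0],[1,-0.35,0,0,0,0],[1,-0.35,0,0,0,0],[1,-0.35,0,0,0,0]])

```text
clock: 12.73
tcp_pos: [0.5553, 0.2829, 0.3325]
eef_rot: [-2.51, -1.887, 0.007]
force: [0.3, 0.0, -0.2]
finger_gap: 0.0
grasp_force: 0.0
```

Request:
move_arm(series=[[1,-0.35,0,0,0,0],[1,-0.3,0,0,0,0],[0,0,0.5,0,0,0],[0,0,1,0,0,0],[0,0,0,0,0,0]])

```text
clock: 13.15
tcp_pos: [0.552, 0.3337, 0.2897]
eef_rot: [-2.508, -1.888, 0.017]
force: [-0.9, -0.0, -1.9]
finger_gap: 0.0001
grasp_force: 0.0
```

```bash
cat > push.py <<'E'
from h import *
q=(.5614,.1397,1.2883)
togo(caseT(*q,[185,60,240])[0],-16.2)
s=readout.get_state();d=s["tcp_pos"]-[q[0],q[1],0];cx=np.cos(q[2])*d[0]+np.sin(q[2])*d[1]
p0=np.array([cx*1000,d[2]*1000]);print("case x z",p0.round(1),"case y",(-np.sin(q[2])*d[0]+np.cos(q[2])*d[1])*1000)
E
cat > p2.py <<'E'
from push import *
P=[]
for th in np.linspace(1.8,0,25):
    if th>np.pi/2: e=lid(th,158,0,4);P.append([e[0]+11,lid(th,140)[2]])
    else: e=lid(th,145,0,4);P.append([e[0]+11,e[2]])
P=np.array(P);d=np.diff(np.vstack([p0,P]),axis=0)/25
for th,a,b in zip(np.linspace(1.8,0,25),P,d):print(round(th,2),a.round(0),"dx %.2f dz %.2f"%(b[0],-b[1]))
E
python3 p2.py
```

```text
t 13.15 tcp [0.552  0.3337 0.2897] gap 0.0001 F [-0.9 -0.  -1.9] grip 0.0
shift [0.07 0.14 1.99] turn [-0.08  0.07  0.02]
case x z [183.7 289.7] case y 63.10992480223833
1.8 [156. 240.] dx -1.12 dz 1.97
1.72 [144. 242.] dx -0.46 dz -0.08
1.65 [132. 244.] dx -0.47 dz -0.05
1.58 [121. 244.] dx -0.47 dz -0.02
1.5 [110. 249.] dx -0.44 dz -0.20
1.42 [ 99. 248.] dx -0.43 dz 0.04
1.35 [ 88. 246.] dx -0.43 dz 0.07
1.27 [ 78. 244.] dx -0.42 dz 0.10
1.2 [ 67. 241.] dx -0.41 dz 0.13
1.12 [ 57. 237.] dx -0.40 dz 0.16
1.05 [ 47. 232.] dx -0.39 dz 0.19
0.98 [ 38. 226.] dx -0.38 dz 0.22
0.9 [ 29. 220.] dx -0.36 dz 0.25
0.82 [ 21. 213.] dx -0.34 dz 0.27
0.75 [ 13. 206.] dx -0.32 dz 0.30
0.68 [  5. 198.] dx -0.29 dz 0.32
0.6 [ -1. 189.] dx -0.27 dz 0.34
0.53 [ -7. 180.] dx -0.24 dz 0.36
0.45 [-13. 171.] dx -0.21 dz 0.38
0.38 [-17. 161.] dx -0.19 dz 0.39
0.3 [-21. 151.] dx -0.16 dz 0.41
0.23 [-24. 140.] dx -0.12 dz 0.42
0.15 [-27. 130.] dx -0.09 dz 0.43
0.08 [-28. 119.] dx -0.06 dz 0.43
0.0 [-29. 108.] dx -0.03 dz 0.43
```

Request:
move_arm(series=[[0,0,1,0,0,0],[0,0,0.9,0,0,0],[-0.6,0,0,0,0,0],[-0.5,0,0,0,0,0],[-0.45,0,0,0,0,0]])

```text
clock: 13.57
tcp_pos: [0.5424, 0.2968, 0.2487]
eef_rot: [-2.509, -1.887, 0.005]
force: [-1.3, 5.3, 2.7]
finger_gap: 0.0004
grasp_force: 2.5
```

Request:
move_arm(series=[[-0.45,0,0,0,0,0],[-0.45,0,0,0,0,0],[-0.45,0,0,0,0,0],[-0.45,0,0,0,0,0],[-0.45,0,0,0,0,0]])

```text
clock: 13.98
tcp_pos: [0.5278, 0.2428, 0.2502]
eef_rot: [-2.51, -1.888, 0.0]
force: [1.5, 4.8, -2.5]
finger_gap: -0.0001
grasp_force: 2.0
```

```bash
python3 p2.py|head -3
```

```text
t 13.9833 tcp [0.5278 0.2428 0.2502] gap -0.0001 F [ 1.5  4.8 -2.5] grip 2.015367178246379
shift [3.81 0.05 0.41] turn [-0.01 -0.    0.01]
case x z [ 89.6 250.2] case y 61.01313545289933
```

Request:
move_arm(series=[[-0.43,0,0.15,0,0,0],[-0.42,0,0.18,0,0,0],[-0.4,0,0.2,0,0,0],[-0.39,0,0.2,0,0,0],[-0.38,0,0.22,0,0,0]])

```text
clock: 14.4
tcp_pos: [0.5144, 0.1938, 0.227]
eef_rot: [2.511, 1.887, 0.001]
force: [1.2, 1.4, 3.2]
finger_gap: -0.0003
grasp_force: 1.7
```

Request:
move_arm(series=[[-0.36,0,0.25,0,0,0],[-0.34,0,0.27,0,0,0],[-0.32,0,0.3,0,0,0],[-0.29,0,0.32,0,0,0],[-0.27,0,0.34,0,0,0]])

```text
clock: 14.82
tcp_pos: [0.503, 0.156, 0.1888]
eef_rot: [2.511, 1.888, -0.001]
force: [0.8, 0.2, 3.4]
finger_gap: 0.0005
grasp_force: 1.5
```

```bash
python3 p2.py|head -3
```

```text
t 14.8167 tcp [0.503  0.156  0.1888] gap 0.0005 F [0.8 0.2 3.4] grip 1.4556477684527636
shift [ 7.42  0.03 -2.05] turn [-0.    0.    0.01]
case x z [ -0.6 188.8] case y 60.664537657683006
```

Exactly on the table; continue.

Request:
move_arm(series=[[-0.24,0,0.36,0,0,0],[-0.21,0,0.38,0,0,0],[-0.19,0,0.39,0,0,0],[-0.16,0,0.41,0,0,0],[-0.12,0,0.42,0,0,0]])

```text
clock: 15.23
tcp_pos: [0.4966, 0.1343, 0.1395]
eef_rot: [-2.511, -1.888, 0.001]
force: [-0.6, -1.6, 3.7]
finger_gap: 0.0002
grasp_force: 1.3
```

Request:
move_arm(series=[[-0.09,0,0.43,0,0,0],[-0.06,0,0.4,0,0,0],[0,0,0.25,0,0,0],[0,0,0,0,0,0]])

```text
clock: 15.57
tcp_pos: [0.4946, 0.1312, 0.1115]
eef_rot: [-2.509, -1.887, 0.004]
force: [-0.4, -0.4, -0.7]
finger_gap: 0.0001
grasp_force: 0.0
```

```bash
python3 p2.py|head -3
```

```text
t 15.5667 tcp [0.4946 0.1312 0.1115] gap 0.0001 F [-0.4 -0.4 -0.7] grip 0.0
shift [ 8.47  0.07 -5.15] turn [-0.03  0.01  0.01]
case x z [-26.8 111.5] case y 61.81572844219246
```

Request:
move_arm(series=[[0,0,0.1,0,0,0],[0,0,0,0,0,0]])

```text
clock: 15.73
tcp_pos: [0.4958, 0.1316, 0.111]
eef_rot: [-2.51, -1.888, 0.0]
force: [-0.1, 0.1, 0.7]
finger_gap: 0.0002
grasp_force: 0.0
```

Request:
move_arm(series=[[0,0,0.1,0,0,0],[0,0,0,0,0,0]])

```text
clock: 15.9
tcp_pos: [0.4962, 0.1315, 0.109]
eef_rot: [2.51, 1.888, 0.001]
force: [-0.0, -0.7, 0.3]
finger_gap: -0.0001
grasp_force: 0.0
```

Request:
move_arm(series=[[0,0,0.06,0,0,0],[0,0,0,0,0,0]])

```text
clock: 16.07
tcp_pos: [0.4963, 0.1315, 0.108]
eef_rot: [2.51, 1.888, 0.002]
force: [-1.1, 0.4, 3.5]
finger_gap: -0.0002
grasp_force: 2.2
```

Request:
move_arm(series=[[0,0,0.06,0,0,0],[0,0,0,0,0,0]])

```text
clock: 16.23
tcp_pos: [0.4964, 0.1315, 0.108]
eef_rot: [2.51, 1.888, 0.002]
force: [-7.9, -0.5, 16.3]
finger_gap: -0.0
grasp_force: 8.4
```

Request:
move_arm(series=[[0,0,-0.5,0,0,0],[0,0,-1,0,0,0],[0,0,-1,0,0,0],[0,0,-1,0,0,0],[0,0,-1,0,0,0]])

```text
clock: 16.65
tcp_pos: [0.4958, 0.1313, 0.2199]
eef_rot: [2.511, 1.888, 0.0]
force: [1.1, -0.4, -1.3]
finger_gap: 0.0002
grasp_force: 0.0
```

Request:
move_arm(series=[[0,0,-1,0,0,0],[0,0,-1,0,0,0],[-0.9,0.4,0,0,0,0],[-0.9,0.4,0,0,0,0],[-0.9,0.4,0,0,0,0]])

```text
clock: 17.07
tcp_pos: [0.5064, 0.0576, 0.2697]
eef_rot: [2.508, 1.889, 0.003]
force: [-0.2, -0.5, -0.7]
finger_gap: -0.0001
grasp_force: 0.0
```

Request:
move_arm(series=[[-0.9,0.4,0,0,0,0],[-0.9,0.4,0,0,0,0],[-0.8,0.4,0,0,0,0],[0,0,0,0,0,0]])

```text
clock: 17.4
tcp_pos: [0.5171, -0.0162, 0.2687]
eef_rot: [2.512, 1.883, -0.001]
force: [0.6, 0.2, -0.6]
finger_gap: -0.0002
grasp_force: 0.0
```

```bash
cat > p3.py <<'E'
from push import *
P=[];T=np.linspace(2.1,0,25)
for th in T:
    if th>np.pi/2: e=hasp(th,95);P.append([e[0]-13,hasp(th,78)[2]])
    else: e=hasp(th,84);P.append([e[0]-2*np.sin(th)-11,e[2]+2*np.cos(th)])
P=np.array(P);d=np.diff(np.vstack([p0,P]),axis=0)/25
for th,a,b in zip(T,P,d):print(round(th,2),a.round(0),"dx %.2f dz %.2f"%(b[0],-b[1]))
E
python3 p3.py
python3 - <<'E'
from h import *
f,c=cam('wrist');cv2.imwrite('pics/w5.png',f[:,:,::-1])
q=(.5614,.1397,1.2883)
print(proj(c,caseT(*q,[lid(0,117,0,4),lid(0,117,0,19),hasp(2.118,95),hasp(2.118,50)])).round(0))
E
```

```text
t 17.4 tcp [ 0.5171 -0.0162  0.2687] gap -0.0002 F [ 0.6  0.2 -0.6] grip 0.0
shift [13.88 -2.46  1.12] turn [ 0.01  0.01 -0.01]
case x z [-162.   268.7] case y -0.9434025431644538
2.1 [-123.  181.] dx 1.56 dz 3.49
2.01 [-116.  185.] dx 0.29 dz -0.13
1.92 [-108.  187.] dx 0.31 dz -0.11
1.84 [-100.  189.] dx 0.32 dz -0.08
1.75 [-92. 191.] dx 0.32 dz -0.06
1.66 [-84. 192.] dx 0.33 dz -0.04
1.58 [-75. 192.] dx 0.33 dz -0.01
1.49 [-68. 198.] dx 0.30 dz -0.24
1.4 [-61. 197.] dx 0.29 dz 0.03
1.31 [-53. 196.] dx 0.29 dz 0.06
1.23 [-46. 194.] dx 0.28 dz 0.08
1.14 [-40. 191.] dx 0.27 dz 0.11
1.05 [-33. 188.] dx 0.26 dz 0.13
0.96 [-27. 184.] dx 0.25 dz 0.15
0.88 [-21. 180.] dx 0.24 dz 0.17
0.79 [-15. 175.] dx 0.22 dz 0.19
0.7 [-10. 170.] dx 0.20 dz 0.21
0.61 [ -5. 164.] dx 0.18 dz 0.23
0.52 [ -1. 158.] dx 0.16 dz 0.24
0.44 [  2. 151.] dx 0.14 dz 0.26
0.35 [  5. 145.] dx 0.12 dz 0.27
0.26 [  8. 138.] dx 0.10 dz 0.28
0.17 [  9. 131.] dx 0.07 dz 0.29
0.09 [ 11. 123.] dx 0.05 dz 0.29
0.0 [ 11. 116.] dx 0.02 dz 0.29
[[314.  22.]
 [314.  17.]
 [314. 144.]
 [314. 110.]]
```

View pics/w5.png

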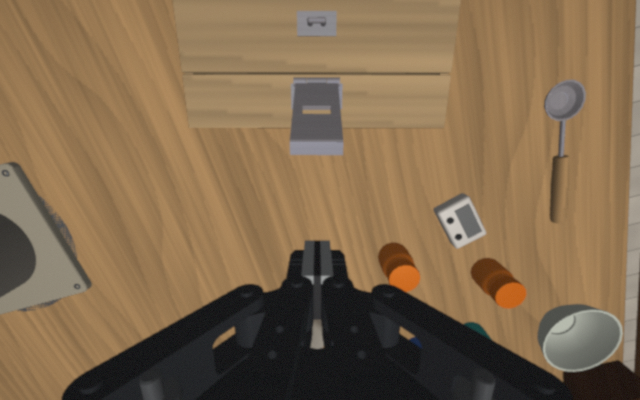

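Request:
move_arm(series=[[0,0,1,0,0,0],[0,0,1,0,0,0],[0,0,1,0,0,0],[0,0,0.4,0,0,0],[0.4,0,0,0,0,0]])

```text
clock: 17.87
tcp_pos: [0.5174, -0.0029, 0.1804]
eef_rot: [-2.509, -1.885, 0.007]
force: [0.1, -0.2, 0.9]
finger_gap: 0.0001
grasp_force: 0.0
```

Request:
move_arm(series=[[0.4,0,0,0,0,0],[0.4,0,0,0,0,0],[0.35,0,-0.1,0,0,0],[0.3,0,-0.13,0,0,0],[0.3,0,-0.1,0,0,0]])

```text
clock: 18.28
tcp_pos: [0.5328, 0.0401, 0.1934]
eef_rot: [2.509, 1.888, 0.003]
force: [0.1, -1.5, 0.4]
finger_gap: 0.0
grasp_force: 0.5
```

Request:
move_arm(series=[[0.32,0,-0.08,0,0,0],[0.32,0,-0.06,0,0,0],[0.33,0,-0.04,0,0,0],[0.33,0,0,0,0,0]])

```text
clock: 18.62
tcp_pos: [0.541, 0.071, 0.1963]
eef_rot: [2.511, 1.888, 0.0]
force: [-0.4, -0.9, 0.5]
finger_gap: -0.0
grasp_force: 0.3
```

```bash
python3 p3.py|head -3
```

```text
t 18.6167 tcp [0.541  0.071  0.1963] gap -0.0 F [-0.4 -0.9  0.5] grip 0.3206891880836338
shift [10.27 -2.37 -1.75] turn [ 0.   -0.    0.01]
case x z [-71.7 196.3] case y 0.42016021398581793
```

Request:
move_arm(series=[[0.33,0,0.03,0,0,0],[0.3,0,0.05,0,0,0],[0.29,0,0.07,0,0,0],[0.28,0,0.1,0,0,0],[0.27,0,0.13,0,0,0]])

```text
clock: 19.03
tcp_pos: [0.551, 0.1062, 0.1862]
eef_rot: [-2.511, -1.888, 0.0]
force: [-0.4, -0.4, -0.6]
finger_gap: 0.0003
grasp_force: 0.2
```

Request:
move_arm(series=[[0.26,0,0.14,0,0,0],[0.25,0,0.16,0,0,0],[0.24,0,0.18,0,0,0],[0.22,0,0.2,0,0,0],[0.2,0,0.22,0,0,0]])

```text
clock: 19.45
tcp_pos: [0.5591, 0.1341, 0.1634]
eef_rot: [-2.511, -1.888, 0.0]
force: [0.1, -1.5, 0.6]
finger_gap: 0.0004
grasp_force: 0.2
```

```bash
python3 p3.py|head -3
```

```text
t 19.45 tcp [0.5591 0.1341 0.1634] gap 0.0004 F [ 0.1 -1.5  0.6] grip 0.23452644876670092
shift [ 7.64 -2.36 -3.06] turn [-0.    0.    0.02]
case x z [ -6.  163.4] case y 0.642037327453702
```

Request:
move_arm(series=[[0.18,0,0.24,0,0,0],[0.16,0,0.26,0,0,0],[0.14,0,0.27,0,0,0],[0.12,0,0.28,0,0,0],[0.08,0,0.29,0,0,0]])

```text
clock: 19.87
tcp_pos: [0.5638, 0.1502, 0.1298]
eef_rot: [-2.511, -1.888, -0.0]
force: [0.2, -0.2, 2.1]
finger_gap: -0.0001
grasp_force: 0.2
```

Request:
move_arm(series=[[0.05,0,0.29,0,0,0],[0.03,0,0.25,0,0,0],[0,0,0,0,0,0]])

```text
clock: 20.12
tcp_pos: [0.5644, 0.1518, 0.1165]
eef_rot: [2.511, 1.888, 0.0]
force: [0.2, -0.2, 0.8]
finger_gap: 0.0001
grasp_force: 0.0
```

```bash
python3 p3.py|head -3
```

```text
t 20.1167 tcp [0.5644 0.1518 0.1165] gap 0.0001 F [ 0.2 -0.2  0.8] grip 0.0
shift [ 6.9  -2.37 -4.94] turn [0.   0.   0.02]
case x z [ 12.5 116.5] case y 0.512993927801918
```

Request:
move_arm(series=[[0,0,0.06,0,0,0],[0,0,0,0,0,0]])

```text
clock: 20.28
tcp_pos: [0.5646, 0.1518, 0.116]
eef_rot: [2.511, 1.888, 0.001]
force: [-1.0, -0.1, 3.4]
finger_gap: 0.0001
grasp_force: 1.6
```

Request:
move_arm(series=[[0,0,0.06,0,0,0],[0,0,0,0,0,0]])

```text
clock: 20.45
tcp_pos: [0.5648, 0.1518, 0.1158]
eef_rot: [2.51, 1.888, 0.002]
force: [-4.6, -0.4, 13.0]
finger_gap: 0.0
grasp_force: 6.1
```

Request:
move_arm(series=[[0,0,0.06,0,0,0],[0,0,0,0,0,0]])

```text
clock: 20.62
tcp_pos: [0.5649, 0.1518, 0.1155]
eef_rot: [2.51, 1.888, 0.002]
force: [-11.0, -1.9, 21.2]
finger_gap: -0.0002
grasp_force: 10.5
```

Firm stop at the flat height. Retreat up and check.

Request:
move_arm(series=[[0,0,-0.4,0,0,0],[0,0,-1,0,0,0],[-0.3,0,-1,0,0,0],[-0.6,0,-1,0,0,0],[-1,0,-1,0,0,0]])

```text
clock: 21.03
tcp_pos: [0.5509, 0.1071, 0.2234]
eef_rot: [-2.508, -1.89, -0.001]
force: [0.8, -0.6, 0.2]
finger_gap: 0.0005
grasp_force: 0.0
```

Request:
move_arm(series=[[-1,0,-0.5,0,0,0],[-1,0,0,0,0,0],[-1,0,0,0,0,0],[-0.5,0,0,0,0,0],[0,0,0,0,0,0]])

```text
clock: 21.45
tcp_pos: [0.5264, 0.0199, 0.235]
eef_rot: [2.513, 1.885, -0.001]
force: [0.8, 1.0, 0.3]
finger_gap: 0.0001
grasp_force: 0.0
```

Run:
```python
from h import *
f,c=cam('wrist');g,c2=cam('side')
a=cv2.resize(f[0:250,150:500],(560,400));b=cv2.resize(g[195:395,190:390],(400,400),interpolation=2)
b=cv2.resize(g[195:345,240:390],(240,240)) if 0 else b[:, :240]
cv2.imwrite('pics/end.png',np.hstack([a,b])[:,:,::-1])
print(readout.get_state()["clock"])
```

```text
21.55
```

View pics/end.png

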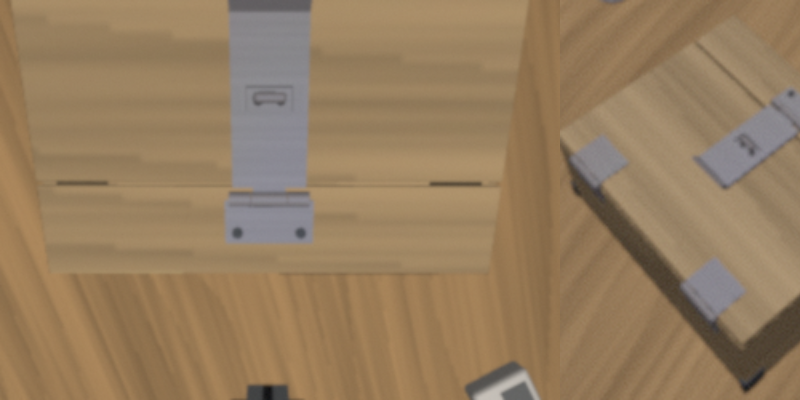

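The picture shows the lid shut and the hasp flat on it, with the staple through the slot at about (269,98). The robot is touching nothing.

```bash
python3 -c "
from plant import robot
print(robot.sign_off())"
```

```text
the job is handed in; nothing more can be done
None
```

I stood the jar upright on the case floor, shut the lid fully, swung the hasp flat with the staple through its slot, and handed the job in at about 21.6 s without touching the bottle, beaker or timer.

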